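Uncover the air box and shut the disc-handled valve

ROBOT

A 7-joint arm with a two-finger parallel gripper is mounted at the origin on a cart in front of the work surface, level with it; the furniture and walls round the work are solid. World frame = base frame: x ahead of the robot, y to its left, z up, the work surface at z = 0. Lengths are in mm, angles in rad, forces in N, time in s.
With the tool pointing down it reaches from about 400 to 850 mm from the base axis. Payload 4.5 kg.
Tool frame: the origin (TCP) lies midway between the tips of the shut fingers; the grasp point (between the pads) lies 19 mm behind it; x points along the fingers, y is the direction in which the jaws open and shut, and the axes are right-handed (so a half turn about x gives the same grasp; the last joint's range is limited). The gripper opens to 88 mm and grips with 3 to 60 N. Pads are 18 mm wide; open, the fingers measure 123 mm over their backs; the gripper's body (75 mm by 187 mm) begins 45 mm behind the grasp point.
Start: joints at [-1.302, 0.689, -0.195, 1.565, 0.157, 0.902, -0.215], TCP at [145.384, 607.879, 238.743] pointing down, gripper open.
Joint ranges: [-3.01, 3.01], [-0.46, 2.08], [-1.47, 1.51], [0.13, 2.56], [-1, 4.14], [0.04, 2.09], [-2.66, 2.66]. Speed limits (rad/s): [2.57, 2.57, 3.14, 3.14, 3.14, 3.14, 3.14].

INTERFACE

Orientations are given as a rotation vector (axis times angle).
In Python, from cell import * gives the robot as it stands.
- The arm moves only by the tool send_rows, never from a script. Its argument "targets" is a list of rows, each a list of 4 numbers: the shift along the tool's x, y, z in units of 0.75 m (1.0 is 0.75 m), then the turn about the tool's x in units of 180 degrees (1.0 is 180 degrees). A call has 1 to 12 rows; each row shifts and turns the pose as measured when the row begins, along the tool's axes as they then stand; what a row does not reach is not made up. A row lasts 1/12 s, in which the tool goes at most 41.7 mm and 7.16 degrees, less where a joint would pass 70% of its speed; a pose out of reach is approached as far as the arm can. A call with a number of a shift or a turn outside -1 to 1 is refused whole. A call with a gripper value outside its range is refused whole. "grip" is the gripper's target within -1 to 1 (fully open at 1, half-way at 0, shut at -1), set as the call begins (left out, the last holds). The fingers move at their own pace and stop on an object; "newtons" is the grip in N (left out, the last holds). Time passes only in rows, so rows that do not move let the fingers close. It gives the time, the measured TCP pose, the force and the opening at its end, in the units of the state.
- get_state(): the state, without advancing time (a new reading comes with each control period).
- read_camera(name): name is "scene" or "top" or "wrist"; returns the picture (384x512x3 uint8, blue, green, red); there is no depth.
- camera_params(name): a dict with "K" (3x3 intrinsics, pixels), "extrinsics" (4x4, takes a point from world to camera coordinates). Camera axes: x right, y down, z forward; pixel columns grow to the right and rows downward; lengths in mm; the calibration is good to about 2 mm. A picture is of the moment at which its call begins: read the wrist's pose just before it. camera_params takes no time and is no camera call; for the wrist camera it gives the pose at the moment of the call.
- close_job(): hands the job in, once; it reports no verdict.
Trained networks look in the newest picture that a camera, given by its name, has taken for a name from the list of things; names that differ only in an ending like _2 or _b are one class to them, and where a whole thing is asked for, a point or a joint stands for the part that bears it (a point fixed in the world has none). Each returns a list of dicts, best first, with "score" (0 to 1); they miss things now and then, are a little off and sometimes report something else, mostly with a low value. They report only what shows in the picture. A call takes as long as a camera call. They do not tell look-alikes from the thing itself.
- trace(camera, thing): "pixels" (384x512 bool, what is visible of it) and "bbox" ([left, top, width, height] as shares, 0 to 1, of the picture: columns of its width, rows of its height, round what is visible of it).
- landmark_of(camera, thing): "centre" ([column, row] as shares, 0 to 1, of the picture: columns of its width, rows of its height: a listed point, or the origin of a listed thing).
The state is a dict: "time_s": time; "qpos": joint angles; "qd": joint speeds; "effort": joint torques, N m; "position": TCP position; "eef_rot": TCP orientation; "force": force on the tool from outside, world axes, zero at the start; "ft_torque": the same for the moment, N m; "finger_gap": finger opening in mm.
Only numpy, scipy, OpenCV 4.12 (cv2) and the standard library are available. Lean on these libraries where they do the work, as an engineer would, in place of code of your own. Each camera call takes 0.05 s, during which the arm holds its last target.

TASK

The air box on the bench has three shut-off levers hidden under its cover. With the fingertips, push the cover along all the way to the left end of the box, then push the one lever that ends in a round disc over, away from the robot, until it is fully shut. Only push: do not lift the cover, leave the two plain levers open, and do not disturb the things around the box.

Things in the scene. Friction and masses are not known exactly. Their poses are not given: they have to be found in the camera images.
- air_box: fixed grey box 168 (x) x 344 (y) mm, rim at z = 82 mm; origin: centre of its underside, z up, x away from the robot, y to the left (yaw up to 0.3 rad). Right part (box y -158 to -2, x -70 to +70 mm): open pit, 70 mm deep, three valves in a row. Left part: closed deck at rim height. Guides and end stops (inside at y = +-166) rise 8 mm over the rim. Pipe stubs jut 15 mm in front.
- cover: loose bare steel plate 152 (x) x 168 (y) x 5 mm, 0.25 to 0.5 kg, lying on the rim in its track; axes as the box, origin: centre of its underside. A raised panel 120 (x) x 110 (y) mm, top 21 mm above the underside, spans cover y -41 to +69. Starts over the pit at box y -81 to -74 mm; at the left stop it is at +82. Slides at about 2 to 4 N.
- push_face (a point): centre of the raised panel's right (-y) end face on the cover, at half the panel's height; push here to the box's +y
- disc_valve_end (a point): centre of the round white disc (34 mm across, 6 mm thick, flat faces along the swing) at the end of the disc lever, 40 mm from its hinge. Open, it is about 57 mm above the bench, 25 mm below the rim. The disc ends 57 mm from the hinge. The disc valve may stand in any of the three places: box y = -126, -80 or -34 mm
- bar_valve_a_end (a point): point on one plain straight white lever (10 mm wide, 6 mm thick, ends 53 mm from the hinge), 40 mm from its hinge
- bar_valve_b_end (a point): the same point on the other plain straight lever
- disc_valve_lever (a joint): disc lever, rad: 0 = open, leaning 0.6 rad from upright to the box's -x (the robot's side); 1.2 = fully shut at its stop, leaning 0.6 rad to +x. Hinge parallel to box y, at box x = +15, z = 24 mm. Starts at 0 to 0.15. Stiff (0.08 N m, about 3 N at its end), no spring: stays where left. 
- bar_valve_a_lever (a joint): plain lever, rad: 0 = open, leaning 0.6 rad from upright to the box's -x (the robot's side); 1.2 = fully shut at its stop, leaning 0.6 rad to +x. Hinge parallel to box y, at box x = +15, z = 24 mm. Starts at 0 to 0.15. Stiff (0.08 N m, about 3 N at its end), no spring: stays where left. Leave it open.
- bar_valve_b_lever (a joint): plain lever, rad: 0 = open, leaning 0.6 rad from upright to the box's -x (the robot's side); 1.2 = fully shut at its stop, leaning 0.6 rad to +x. Hinge parallel to box y, at box x = +15, z = 24 mm. Starts at 0 to 0.15. Stiff (0.08 N m, about 3 N at its end), no spring: stays where left. Leave it open.
- oil_bottle: bystander, loose, leave it alone; small oil bottle with a spout, 48 mm across, 92 mm high, behind the box; origin under its centre
- cup_steel: bystander, loose, leave it alone; grey steel cup, 59 mm across, 64 mm high, behind the left end of the box; origin under its centre
- screwdriver: bystander, loose, leave it alone; screwdriver 194 mm long (along its y), 27 mm thick, lying in front of the box; origin under its middle
- wrench: bystander, loose, leave it alone; wrench 134 mm long (along its y), 25 mm wide, 8 mm thick, lying in front of the left part of the box; origin under its middle
Not all that is in view belongs to the job. Of the things that look like the cover, the largest one is meant.

How it is judged (in metres and radians):
On the way, in this order (a step that is already met when the one before it is completed fails the run):
1. the cover has been pushed to the left end of its track (y of cover in the frame of air_box above 0.065 m), for 0.2 s.
2. the disc lever is pushed fully shut (value of joint disc_valve_lever above 1.08 rad), for 0.2 s.
At the end, for the whole second after the job is handed in: Cover lying flat on the rim within 17 mm of the left end stop (box y of its centre over 65 mm), disc lever within 0.12 rad of its shut stop (over 1.08 rad), both plain levers open (under 0.3 rad), all at rest (y of cover in the frame of air_box above 0.065 m and value of joint disc_valve_lever above 1.08 rad and z of cover in the frame of air_box below 0.09 m and angle between cover's own z axis and vertical below 0.06 rad and value of joint each of bar_valve_a_lever, bar_valve_b_lever below 0.3 rad and linear speed of cover below 0.01 m/s and velocity of joint disc_valve_lever below 0.05 rad/s); the robot touches nothing.
It fails at once if the cover is lifted or tipped out of its track (over 13 mm or 0.2 rad) (z of cover in the frame of air_box above 0.095 m or angle between cover's own z axis and vertical above 0.2 rad).
It fails at once if a plain lever is pushed from its open position (over 0.4 rad) (value of joint any of bar_valve_a_lever, bar_valve_b_lever above 0.4 rad).
It fails at once if a bystander (bottle, cup, screwdriver, wrench) is lifted or moved by more than 25 mm (distance of any of oil_bottle, cup_steel, screwdriver, wrench from where it was at the start of the episode above 0.025 m).
It also fails if it takes over 45 s, if anything falls off the work surface, if the arm or the gripper's body presses on something with over 40 N, if the wrist force passes 120 N, or if a joint passes its speed limit or range.

## Working session

There is one attempt and no reset: what is moved stays moved. The work goes in short steps, Python scripts to look and compute and a tool call to move; the robot and the scene stay as the last step left them, time stands still between calls to the robot, and variables do not carry over. Pictures are saved under pics/ and viewed, and the job is handed in when it is done.

Besides the shell and the picture viewer there is one more tool, called after "Request:" as name(argument=value, ...), one argument or row to a line, values as JSON. send_rows: Moves the arm, as the interface text tells. Shifts and turns lie within -1 to 1; 1 stands for 0.75 m of shift or 180 degrees of turn. Its arguments: {"type":"object","properties":{"targets":{"type":"array"},"grip":{"type":"number"},"newtons":{"type":"number"}},"required":["targets"]}

```bash
ls; mkdir -p pics
cat > h.py <<'E'
from cell import *
import numpy as np, cv2
def snap(n,f):
    im=np.array(read_camera(n)); cv2.imwrite('pics/'+f+'.png',im); return im
def ray(n,uv,z):
    p=camera_params(n);K=np.array(p['K']);T=np.array(p['extrinsics'])
    R=T[:3,:3];t=T[:3,3];c=-R.T@t
    d=R.T@np.linalg.inv(K)@np.array([uv[0],uv[1],1.])
    return c+d*(z-c[2])/d[2]
def proj(n,P):
    p=camera_params(n);K=np.array(p['K']);T=np.array(p['extrinsics'])
    q=K@(T[:3,:3]@np.array(P,float)+T[:3,3]);return q[:2]/q[2]
E
python3 - <<'E'
from h import *
s=get_state();print(s)
for n in ['scene','top']:
    snap(n,n+'0')
    for t in ['air_box','cover','push_face','disc_valve_end','bar_valve_a_end','oil_bottle','cup_steel','screwdriver','wrench']:
        r=landmark_of(n,t)
        print(n,t,[(round(a['centre'][0]*512,1),round(a['centre'][1]*384,1),round(a['score'],2)) for a in r])
E
```

```text
pics
{'time_s': 0.0, 'qpos': array([-1.30217535,  0.68997388, -0.1944842 ,  1.5663283 ,  0.15732038,
        0.90248001, -0.21508189]), 'qd': array([ 6.36787088e-04, -1.19375912e-03,  5.42388222e-04, -2.78056040e-04,
       -1.79175266e-04, -4.35978380e-06, -6.26433187e-04]), 'effort': array([-3.73579733e-04, -5.27557933e+01, -1.26679637e+00, -1.53417885e+01,
       -5.27144910e-02,  6.71373244e-03,  1.73235780e-04]), 'position': array([145.34221669, 607.23057599, 237.91976828]), 'eef_rot': array([ 0.18286736,  1.56297668, -0.1856963 ]), 'force': array([ 0.19252841, -0.78483413,  0.13157618]), 'ft_torque': array([ 0.00971583, -0.03985987,  0.00131118]), 'finger_gap': 88.35795891893204}
scene air_box [(272.1, 239.9, 0.69), (295.4, 228.4, 0.4)]
scene cover [(294.5, 227.3, 0.8), (183.8, 196.0, 0.8), (275.8, 241.0, 0.51), (245.3, 185.4, 0.47)]
scene push_face [(193.5, 193.9, 0.85), (302.9, 232.5, 0.8), (234.1, 186.1, 0.43)]
scene disc_valve_end []
scene bar_valve_a_end []
scene oil_bottle [(332.9, 242.7, 0.73)]
scene cup_steel [(302.4, 215.1, 0.69)]
scene screwdriver [(235.0, 284.5, 0.59)]
scene wrench [(304.1, 212.6, 0.64), (202.1, 235.5, 0.52)]
top air_box [(302.6, 185.6, 0.72)]
top cover [(153.8, 214.6, 0.79), (341.7, 193.7, 0.65)]
top push_face [(165.9, 210.4, 0.92), (360.5, 193.6, 0.57), (302.6, 188.4, 0.2)]
top disc_valve_end []
top bar_valve_a_end []
top oil_bottle [(329.2, 137.6, 0.66)]
top cup_steel [(267.7, 128.6, 0.88)]
top screwdriver [(333.5, 252.0, 0.74)]
top wrench [(249.8, 240.8, 0.57)]
```

View pics/scene0.png

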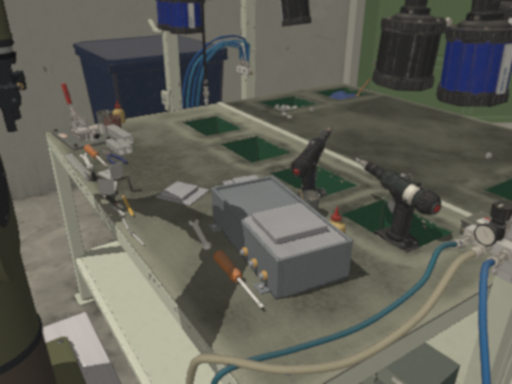

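View pics/top0.png

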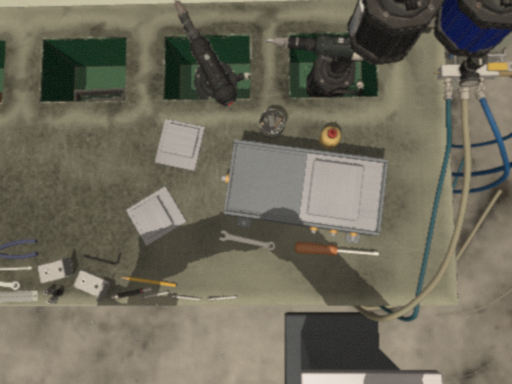

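Candidates for the cover: the plate on the box (top 341,194), and loose smaller plates at (154,215) and (181,145). The plate on the box is the largest and lies in its track, so I choose that one. Next is a close crop.

Run:
```python
from h import *
im=cv2.imread('pics/top0.png')
c=im[100:270,205:405]; cv2.imwrite('pics/crop0.png',cv2.resize(c,None,fx=4,fy=3.5,interpolation=cv2.INTER_CUBIC))
for t in ['air_box','cover']:
    for r in trace('top',t):
        m=r['pixels'].astype('uint8'); print(t,r['score'],m.sum(),cv2.minAreaRect(cv2.findNonZero(m)))
p=camera_params('top');print(p)
for uv in [(233,141),(386,157),(382,233),(226,214)]:print(ray('top',uv,90))
for n,uv,z in [('bottle',(329,137.6),46),('cup',(267.7,128.6),32),('drv',(333.5,252),13),('wr',(249.8,240.8),5)]:print(n,ray('top',uv,z))
```

```text
air_box 0.66 7265 ((302.0310974121094, 191.48916625976562), (164.69091796875, 88.65479278564453), 7.334379196166992)
cover 0.93 1825 ((178.92059326171875, 144.4334716796875), (40.62623977661133, 46.09248352050781), 13.392498970031738)
cover 0.84 1876 ((155.10293579101562, 215.83824157714844), (41.331153869628906, 46.647613525390625), 59.03623962402344)
cover 0.62 5324 ((340.0359191894531, 191.62086486816406), (77.65662384033203, 70.38924407958984), 6.654425621032715)
{'K': array([[452.03107143,   0.        , 254.95738951],
       [  0.        , 452.03107143, 188.32320262],
       [  0.        ,   0.        ,   1.        ]]), 'extrinsics': array([[-4.78877167e-03, -9.99327778e-01, -3.63463748e-02,
         2.65743885e+02],
       [-9.93738669e-01,  8.81301740e-03, -1.11381274e-01,
         5.69432708e+02],
       [ 1.11626722e-01,  3.55854186e-02, -9.93112860e-01,
         1.01783343e+03],
       [ 0.00000000e+00,  0.00000000e+00,  0.00000000e+00,
         1.00000000e+00]])}
[672.55005351 308.73955951  90.        ]
[632.25726524 -29.88300878  90.        ]
[465.34350564 -15.15364681  90.        ]
[508.8301268  324.10863003  90.        ]
bottle [687.44453657  88.51591488  46.        ]
cup [714.27694276 231.03966606  32.        ]
drv [422.72667802  79.99682804  13.        ]
wr [449.57123043 275.83542645   5.        ]
```

View pics/crop0.png

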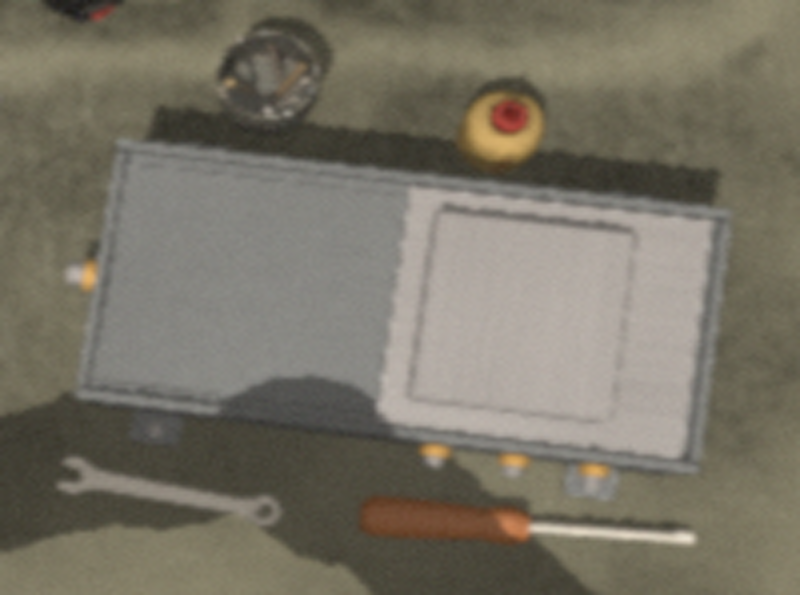

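The crop shows the plate on the box with its raised panel nearer the left of the plate, as described. It's the right one. Now I'll fit the box pose to the corners.

```bash
cat >> h.py <<'E'
def fit(q,l):
    # q world xy, l local xy
    q=np.array(q);l=np.array(l);qc=q.mean(0);lc=l.mean(0);a=q-qc;b=l-lc
    th=np.arctan2((b[:,0]*a[:,1]-b[:,1]*a[:,0]).sum(),(a*b).sum())
    R=np.array([[np.cos(th),-np.sin(th)],[np.sin(th),np.cos(th)]])
    o=qc-R@lc; return th,o,R,np.linalg.norm(q-(l@R.T+o),axis=1)
E
python3 - <<'E'
from h import *
f=lambda x,y:(205+(x+.5)/4-.5,100+(y+.5)/3.5-.5)
C=[(121,143),(728,211),(697,468),(79,398)]
q=[ray('top',f(*c),90)[:2] for c in C]; print(np.round(q,1))
th,o,R,e=fit(q,[(84,172),(84,-172),(-84,-172),(-84,172)]);print(th,o,e)
# panel corners, plate left edge
P=[(441,206),(636,232),(612,422),(408,400)]
for c in P: print('panel',R.T@(ray('top',f(*c),103)[:2]-o))
for c in [(410,188),(378,408)]: print('edge',R.T@(ray('top',f(*c),87)[:2]-o))
n='scene'
im=cv2.imread('pics/scene0.png')
for l in [(84,172),(84,-172),(-84,-172),(-84,172)]:
    w=np.r_[R@np.array(l)+o,90]; u=proj(n,w);print(u);cv2.circle(im,tuple(int(v) for v in u),2,(0,0,255),1)
cv2.imwrite('pics/sc_chk.png',cv2.resize(im[150:310,180:380],None,fx=4,fy=3.5))
w=camera_params('wrist');print(w)
E
```

```text
[[673.6 304.5]
 [625.7 -31. ]
 [464.6  -8.4]
 [510.3 327.7]]
-0.1388035183982997 [568.5529725  148.20180776] [3.06607299 3.56346157 3.70303513 2.7028501 ]
panel [ 62.04470639 -11.91212949]
panel [  59.20221179 -118.73870648]
panel [ -59.88563385 -118.71469386]
panel [-60.85344759  -8.75320325]
edge [74.44524214  5.38279511]
edge [-66.96395928   5.80789256]
[270.73737633 175.13979169]
[352.33617396 240.14381373]
[276.48392968 261.24249229]
[209.33229502 187.22325683]
{'K': array([[267.72020131,   0.        , 257.87312355],
       [  0.        , 267.72020131, 192.61940241],
       [  0.        ,   0.        ,   1.        ]]), 'extrinsics': array([[ 2.32929021e-01,  9.72493365e-01, -8.51841044e-04,
        -6.25845696e+02],
       [ 9.27805592e-01, -2.21962876e-01,  2.99848737e-01,
        -4.17748757e+01],
       [ 2.91411830e-01, -7.06338155e-02, -9.53986378e-01,
         3.93066928e+02],
       [ 0.00000000e+00,  0.00000000e+00,  0.00000000e+00,
         1.00000000e+00]])}
```

View pics/sc_chk.png

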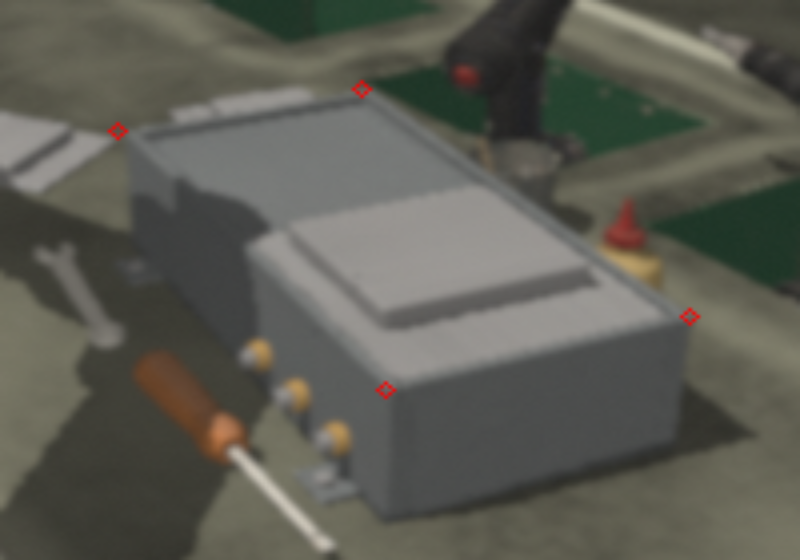

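```bash
cat >> h.py <<'E'
from scipy.spatial.transform import Rotation as Ro
TH=-0.1388; O=np.array([568.55,148.2]); RB=np.array([[np.cos(TH),-np.sin(TH)],[np.sin(TH),np.cos(TH)]])
def b2w(x,y,z): return np.r_[RB@np.array([x,y])+O,z]
def w2b(p): return np.r_[RB.T@(np.array(p[:2])-O),p[2]]
def plan(x,y,z,yaw=None):
    s=get_state();R=Ro.from_rotvec(s['eef_rot']).as_matrix()
    d=b2w(x,y,z)-s['position']; print('t',s['time_s'],'box now',w2b(s['position']).round(1),'F',s['force'].round(1),'gap',s['finger_gap'])
    print('tool axes in box:',[np.r_[RB.T@R[:2,i],R[2,i]].round(3) for i in range(3)])
    print('tool shift units',(R.T@d/750).round(4),'mm',(R.T@d).round(1))
E
python3 - <<'E'
from h import *
plan(0,-143,180)
for z in (300,500,700):
    print(z,[ray('top',uv,z).round() for uv in [(360,50),(400,55),(470,60)]])
E
```

```text
t 1.1 box now [-482.7  396.7  238.7] F [-0.1 -0.2  0.3] gap 87.89762619579713
tool axes in box: [array([-0.,  0., -1.]), array([0.096, 0.995, 0.   ]), array([ 0.995, -0.096, -0.   ])]
tool shift units [ 0.0782 -0.6546  0.7096] mm [  58.7 -491.   532.2]
300 [array([789.,  63., 300.]), array([779.,  -8., 300.]), array([ 767., -130.,  300.])]
500 [array([704., 104., 500.]), array([696.,  52., 500.]), array([687., -40., 500.])]
700 [array([618., 145., 700.]), array([613., 111., 700.]), array([607.,  51., 700.])]
```

Run:
```python
from h import *
def P(n):
    p=camera_params(n);return np.array(p['K'])@np.array(p['extrinsics'])[:3]
for a,b in [((402,92),(385,45)),((402,60),(400,25)),((475,95),(470,45)),((475,60),(478,25)),((398,45),(390,20))]:
    X=cv2.triangulatePoints(P('scene'),P('top'),np.array(a,float).reshape(2,1),np.array(b,float).reshape(2,1));X=(X[:3]/X[3]).ravel();print(X.round(),proj('scene',X).round(),proj('top',X).round())
p=camera_params('scene');T=np.array(p['extrinsics']);print(-T[:3,:3].T@T[:3,3])
im=cv2.imread('pics/top0.png');cv2.imwrite('pics/cyl.png',cv2.resize(im[:110,270:],None,fx=3,fy=3))
```

```text
[781.  27. 346.] [400.  93.] [387.  43.]
[778.  26. 410.] [404.  59.] [398.  27.]
[ 778. -114.  365.] [467.  99.] [477.  38.]
[ 783. -100.  421.] [468.  63.] [485.  19.]
[777.  45. 434.] [398.  45.] [390.  20.]
[  45.846379   -557.47810675  567.4119934 ]
```

View pics/cyl.png

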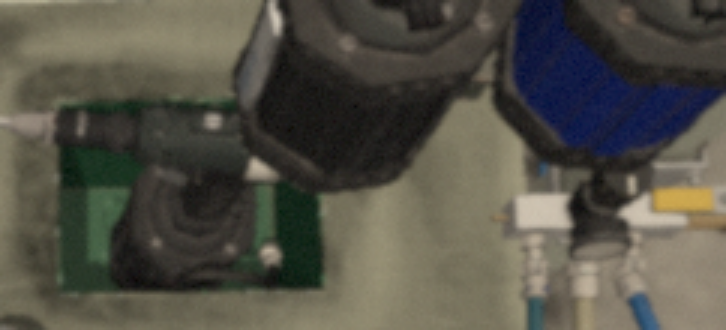

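Request:
send_rows(
  targets=[
    [0.002, -0.034, 0.037, 0],
    [0.002, -0.034, 0.037, 0],
    [0.002, -0.034, 0.037, 0],
    [0.002, -0.034, 0.037, 0],
    [0.002, -0.034, 0.037, 0],
    [0.002, -0.034, 0.037, 0],
    [0.002, -0.034, 0.037, 0],
    [0.002, -0.034, 0.037, 0],
    [0.002, -0.034, 0.037, 0],
    [0.002, -0.034, 0.037, 0],
  ],
  grip=-1,
  newtons=20,
)

```text
time_s: 1.93
position: [357.8, 295.3, 220.6]
eef_rot: [0.18, 1.569, -0.158]
force: [0.9, -0.3, 0.6]
finger_gap: 23.7
```

Run:
```python
from h import *
plan(0,-143,180); print(get_state()['qpos'].round(2))
```

```text
t 1.9333 box now [-229.1  116.6  220.6] F [ 0.9 -0.3  0.6] gap 23.704690283442623
tool axes in box: [array([-0.005,  0.014, -1.   ]), array([0.076, 0.997, 0.014]), array([ 0.997, -0.076, -0.006])]
tool shift units [ 0.0477 -0.3224  0.3313] mm [  35.7 -241.8  248.5]
[-0.61  0.52 -0.26  2.06  0.21  0.58  0.34]
```

Request:
send_rows(
  targets=[
    [0.002, -0.035, 0.036, 0],
    [0.002, -0.035, 0.036, 0],
    [0.002, -0.035, 0.036, 0],
    [0.002, -0.035, 0.036, 0],
    [0.002, -0.035, 0.036, 0],
    [0.002, -0.035, 0.036, 0],
    [0.002, -0.035, 0.036, 0],
    [0.002, -0.035, 0.036, 0],
    [0.002, -0.035, 0.036, 0],
    [0, 0, 0, 0],
  ],
)

```text
time_s: 2.77
position: [557.8, -12.1, 203.1]
eef_rot: [0.189, 1.558, -0.169]
force: [0.3, 0.1, -0.5]
finger_gap: 0.8
```

Run:
```python
from h import *
plan(0,-143,130); print(get_state()['qpos'].round(2))
```

```text
t 2.7667 box now [  11.5 -160.3  203.1] F [ 0.3  0.1 -0.5] gap 0.7933915386894487
tool axes in box: [array([ 0.005,  0.013, -1.   ]), array([0.089, 0.996, 0.013]), array([ 0.996, -0.089,  0.004])]
tool shift units [ 0.0977  0.0203 -0.0177] mm [ 73.3  15.2 -13.3]
[ 0.13  0.66 -0.31  1.81  0.27  0.71  1.02]
```

Request:
send_rows(
  targets=[
    [0, 0, 0, 0.039],
    [0, 0, 0, 0.039],
    [0, 0, 0, 0.039],
    [0, 0, 0, 0.039],
    [0, 0, 0, 0.039],
    [0, 0, 0, 0.039],
    [0, 0, 0, 0.039],
    [0, 0, 0, 0.039],
    [0, 0, 0, 0.039],
    [0, 0, 0, 0.039],
    [0, 0, 0, 0.039],
    [0, 0, 0, 0.039],
  ],
)

```text
time_s: 3.77
position: [559.8, -16.0, 203.4]
eef_rot: [1.334, 1.138, -1.306]
force: [-1.3, 1.0, -0.5]
finger_gap: 0.2
```

Run:
```python
from h import *
plan(0,-143,130); print(get_state()['qpos'].round(2))
snap('wrist','w1');snap('scene','s1')
r=landmark_of('wrist','push_face');print([(a['centre'][0]*512,a['centre'][1]*384,a['score']) for a in r])
print([w2b(ray('wrist',(a['centre'][0]*512,a['centre'][1]*384),95)) for a in r])
```

```text
t 3.7667 box now [  14.1 -163.8  203.4] F [-1.3  1.  -0.5] gap 0.15647467394932124
tool axes in box: [array([ 0.008,  0.015, -1.   ]), array([ 1.   , -0.012,  0.008]), array([-0.012, -1.   , -0.015])]
tool shift units [ 0.0981 -0.0199 -0.0261] mm [ 73.6 -14.9 -19.6]
[-0.12  0.65  0.13  1.82 -0.14  0.67 -0.06]
[(240.4864, 147.99360000000001, 0.65)]
[array([  -1.63417947, -119.62925461,   95.        ])]
```

View pics/w1.png

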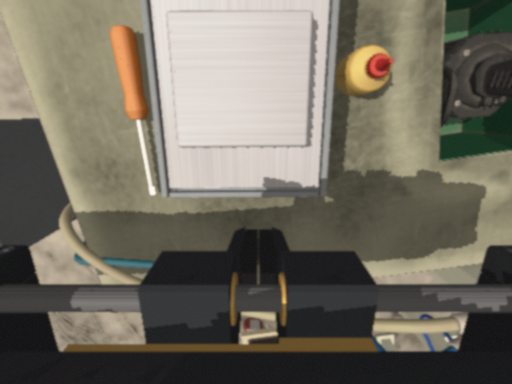

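View pics/s1.png

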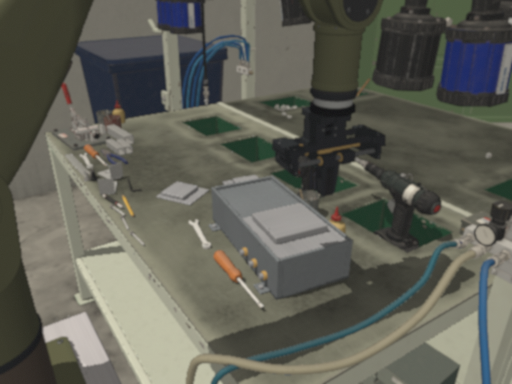

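Request:
send_rows(
  targets=[
    [0.02, -0.01, -0.015, 0],
    [0.02, -0.01, -0.015, 0],
    [0.02, 0, 0, 0],
    [0.02, 0, 0, 0],
    [0.01, 0, 0, 0],
    [0, 0, 0, 0],
  ],
)

```text
time_s: 4.42
position: [550.3, 10.9, 135.1]
eef_rot: [1.315, 1.151, -1.278]
force: [0.1, -0.6, 0.9]
finger_gap: 0.4
```

Run:
```python
from h import *
plan(0,-142,93)
im=snap('wrist','w2')
print('stop',[w2b(ray('wrist',uv,90)).round(1) for uv in [(200,190),(300,190)]], 'tip px',proj('wrist',get_state()['position']))
```

```text
t 4.4167 box now [   1.  -138.5  135.1] F [ 0.1 -0.6  0.9] gap 0.4174027675689395
tool axes in box: [array([ 0.013,  0.016, -1.   ]), array([1.   , 0.019, 0.014]), array([ 0.019, -1.   , -0.016])]
tool shift units [ 0.056  -0.0021  0.0055] mm [42.  -1.6  4.1]
stop [array([ -42.3, -118.7,   90. ]), array([  33.5, -117.6,   90. ])] tip px [257.93594497 242.34048239]
```

View pics/w2.png

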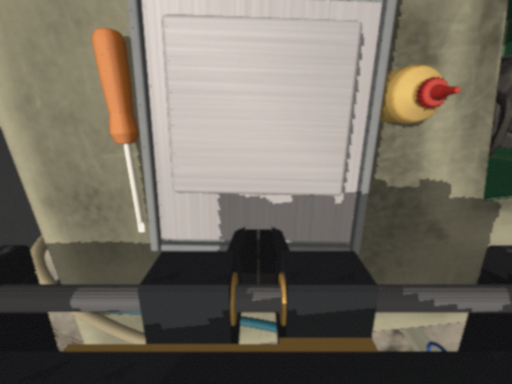

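Run:
```python
from h import *
print('stop top inner',w2b(ray('wrist',(200,240),90)).round(1),'panel edge top',w2b(ray('wrist',(200,191),103)).round(1),w2b(ray('wrist',(330,193),103)).round(1),'guides',w2b(ray('wrist',(151,200),90)).round(1),w2b(ray('wrist',(368,200),90)).round(1))
```

```text
stop top inner [ -44.  -160.3   90. ] panel edge top [ -39.6 -115.7  103. ] [  52.7 -115.9  103. ] guides [ -79.8 -127.2   90. ] [  86.6 -124.9   90. ]
```

Request:
send_rows(
  targets=[
    [0.02, 0, 0, 0],
    [0.02, 0, 0, 0],
    [0.012, 0, 0.001, 0],
    [0.005, 0, 0, 0],
    [0, 0, 0, 0],
  ],
)

```text
time_s: 4.88
position: [555.1, 9.5, 95.4]
eef_rot: [1.318, 1.146, -1.269]
force: [0.1, -0.2, 0.7]
finger_gap: 0.1
```

Run:
```python
from h import *
plan(0,26,93)
snap('wrist','w3')
```

```text
t 4.8833 box now [   5.9 -139.3   95.4] F [ 0.1 -0.2  0.7] gap 0.14068103950582053
tool axes in box: [array([ 0.022,  0.018, -1.   ]), array([1.   , 0.022, 0.022]), array([ 0.022, -1.   , -0.018])]
tool shift units [ 0.007  -0.0031 -0.2204] mm [   5.3   -2.3 -165.3]
```

View pics/w3.png

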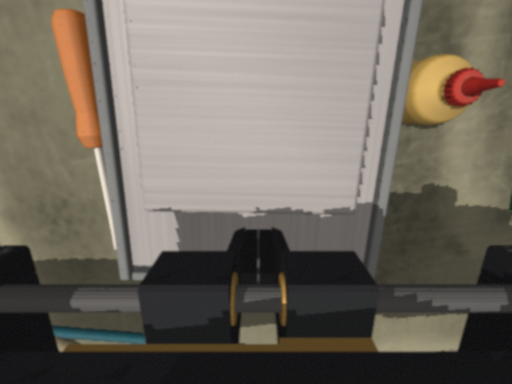

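Request:
send_rows(
  targets=[
    [0.004, -0.002, -0.008, 0],
    [0, 0, -0.015, 0],
    [0, 0, -0.02, 0],
    [0, 0, -0.02, 0],
    [0.001, 0, -0.02, 0],
    [0, 0, -0.02, 0],
    [0.001, 0, -0.02, 0],
    [0, 0, -0.02, 0],
  ],
)

```text
time_s: 5.6
position: [568.8, 119.3, 97.0]
eef_rot: [1.323, 1.136, -1.271]
force: [-0.4, -0.9, -0.4]
finger_gap: 0.3
```

Run:
```python
from h import *
plan(0,30,93)
snap('wrist','w4')
```

```text
t 5.6 box now [  4.3 -28.5  97. ] F [-0.4 -0.9 -0.4] gap 0.3344602863468511
tool axes in box: [array([ 0.029,  0.015, -0.999]), array([0.999, 0.015, 0.029]), array([ 0.016, -1.   , -0.015])]
tool shift units [ 0.0064 -0.0047 -0.078 ] mm [  4.8  -3.5 -58.5]
```

View pics/w4.png

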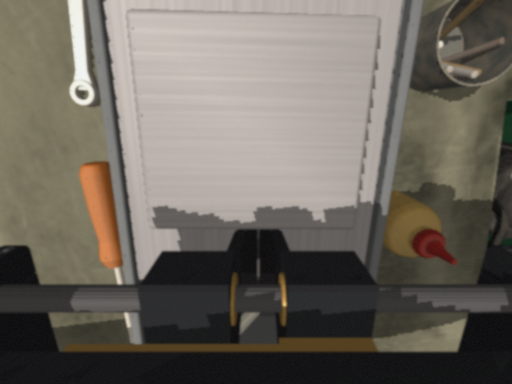

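Request:
send_rows(
  targets=[
    [0.003, -0.001, -0.016, 0],
    [0.002, -0.001, -0.016, 0],
    [0.001, 0, -0.016, 0],
    [0, 0, -0.014, 0],
    [0, 0, -0.012, 0],
    [0, 0, -0.01, 0],
  ],
)

```text
time_s: 6.15
position: [575.2, 179.8, 95.3]
eef_rot: [1.314, 1.125, -1.277]
force: [-4.3, -23.6, 7.5]
finger_gap: 0.4
```

Run:
```python
from h import *
plan(0,35,93)
```

```text
t 6.15 box now [ 2.2 32.2 95.3] F [ -4.3 -23.6   7.5] gap 0.3521756636838167
tool axes in box: [array([ 0.03 ,  0.002, -1.   ]), array([0.999, 0.015, 0.03 ]), array([ 0.015, -1.   , -0.002])]
tool shift units [ 0.003  -0.003  -0.0038] mm [ 2.3 -2.2 -2.8]
```

Request:
send_rows(
  targets=[
    [0, 0, 0, 0],
    [0, 0, 0, 0],
    [0, 0, 0.015, 0],
    [0, 0, 0.02, 0],
    [-0.03, 0, 0.02, 0],
    [-0.04, 0, 0.03, 0],
    [-0.04, 0, 0.04, 0],
    [-0.02, 0, 0.04, 0],
    [0, 0, 0.04, 0],
    [0, 0, 0.03, 0],
    [0, 0, 0, 0],
  ],
)

```text
time_s: 7.07
position: [547.0, -4.9, 196.2]
eef_rot: [1.31, 1.129, -1.274]
force: [-0.4, 0.0, -0.3]
finger_gap: 0.4
```

Run:
```python
from h import *
plan(-40,-80,130)
for n in ['wrist','top']:
    snap(n,n+'5')
    for t in ['cover','disc_valve_end','bar_valve_a_end','push_face']:
        r=landmark_of(n,t)
        for a in r:
            uv=(a['centre'][0]*512,a['centre'][1]*384); print(n,t,round(a['score'],2),np.round(uv),w2b(ray(n,uv,57 if 'valve' in t else 92)).round(1))
im=cv2.imread('pics/top5.png');cv2.imwrite('pics/top5c.png',cv2.resize(im[100:270,205:405],None,fx=4,fy=3.5,interpolation=cv2.INTER_CUBIC))
```

```text
t 7.0667 box now [-1.000e-01 -1.546e+02  1.962e+02] F [-0.4  0.  -0.3] gap 0.43391796049190334
tool axes in box: [array([ 0.029,  0.003, -1.   ]), array([0.999, 0.019, 0.029]), array([ 0.02 , -1.   , -0.002])]
tool shift units [ 0.087  -0.0538 -0.1003] mm [ 65.2 -40.3 -75.2]
wrist disc_valve_end 0.71 [248.  60.] [ -9.5 -23.1  57. ]
wrist disc_valve_end 0.66 [249. 113.] [ -7.4 -71.9  57. ]
wrist bar_valve_a_end 0.75 [249. 154.] [  -7.2 -112.9   57. ]
top cover 0.95 [269. 184.] [-4.8 80.7 92. ]
top cover 0.79 [177. 142.] [ 61.6 297.1  92. ]
top cover 0.64 [157. 216.] [-108.2  316.    92. ]
top cover 0.37 [321. 194.] [-11.8 -34.7  92. ]
top disc_valve_end 0.7 [332. 251.] [-132.4  -77.6   57. ]
top disc_valve_end 0.59 [317. 194.] [-10.  -30.7  57. ]
top bar_valve_a_end 0.59 [358. 200.] [ -10.6 -123.8   57. ]
top bar_valve_a_end 0.42 [332. 252.] [-134.8  -78.1   57. ]
top push_face 0.94 [166. 207.] [-84.9 300.5  92. ]
top push_face 0.88 [286. 180.] [ 7.8 44.3 92. ]
top push_face 0.57 [178. 156.] [ 30.3 290.6  92. ]
```

View pics/wrist5.png

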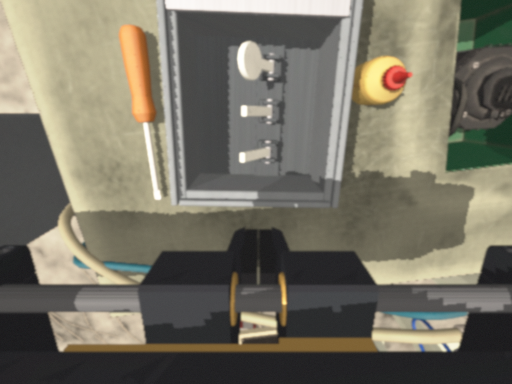

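View pics/top5c.png

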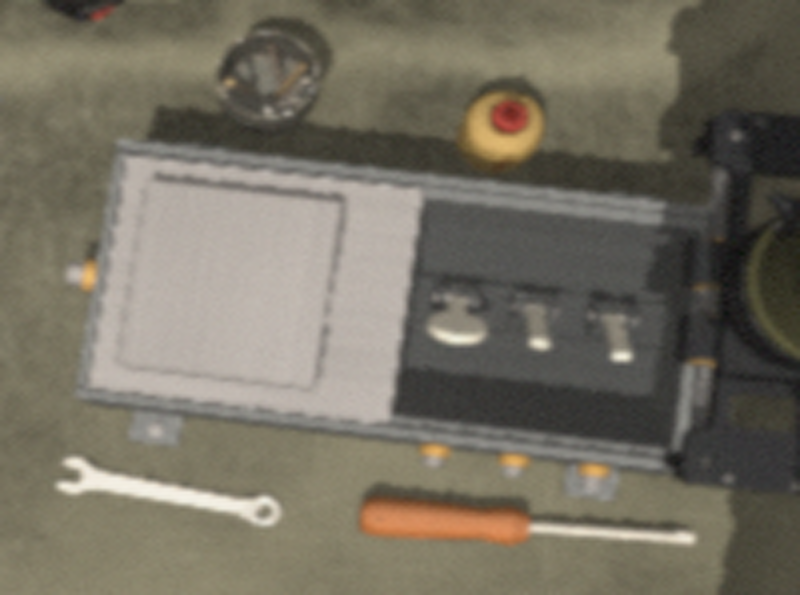

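The wrist view shows the disc lever at (250,60), nearest the cover, so it is the slot at box y = -34. The plain levers are at (258,112) and (257,154). The cover reads y≈81, at the left stop.

Request:
send_rows(
  targets=[
    [0, -0.012, -0.03, 0],
    [0, -0.013, -0.035, 0],
    [0.01, -0.013, -0.035, 0],
    [0.02, -0.013, -0.035, 0],
    [0.02, -0.01, -0.025, 0],
    [0.02, -0.004, -0.01, 0],
    [0.01, 0, 0, 0],
    [0, 0, 0, 0],
  ],
)

```text
time_s: 8.23
position: [516.2, 143.5, 131.9]
eef_rot: [1.305, 1.136, -1.26]
force: [0.7, -0.3, 0.4]
finger_gap: 0.3
```

Run:
```python
from h import *
plan(-45,-34,120)
for n in ['wrist','top','scene']:
    im=snap(n,n+'6')
    r=landmark_of(n,'disc_valve_end')
    for a in r:
        uv=(a['centre'][0]*512,a['centre'][1]*384); print(n,round(a['score'],2),np.round(uv),w2b(ray(n,uv,57)).round(1))
    s=get_state(); print('tcp px',proj(n,s['position']))
im=cv2.imread('pics/top6.png');cv2.imwrite('pics/top6c.png',cv2.resize(im[100:270,205:405],None,fx=4,fy=3.5,interpolation=cv2.INTER_CUBIC))
im=cv2.imread('pics/scene6.png');cv2.imwrite('pics/scene6c.png',cv2.resize(im[120:300,190:390],None,fx=4,fy=3.3,interpolation=cv2.INTER_CUBIC))
```

```text
t 8.2333 box now [-51.2 -11.9 131.9] F [ 0.7 -0.3  0.4] gap 0.27077054765344283
tool axes in box: [array([ 0.032,  0.007, -0.999]), array([0.999, 0.032, 0.032]), array([ 0.033, -0.999, -0.006])]
tool shift units [0.0159 0.0068 0.0298] mm [11.9  5.1 22.3]
wrist 0.89 [305. 226.] [ -3.3 -35.3  57. ]
tcp px [257.82444111 242.2594612 ]
tcp px [310.72678643 207.89459484]
scene 0.6 [279. 232.] [ -3.7 -34.8  57. ]
tcp px [255.76150807 199.84785762]
```

View pics/wrist6.png

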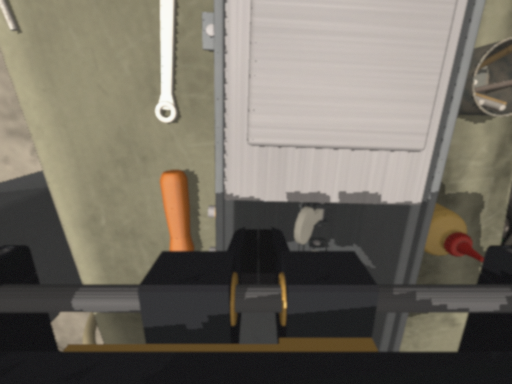

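View pics/scene6c.png

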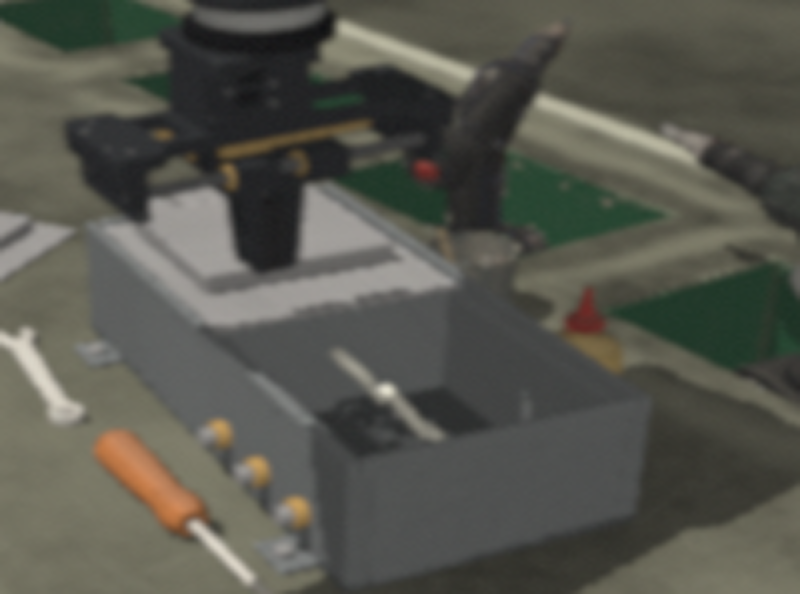

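View pics/top6c.png

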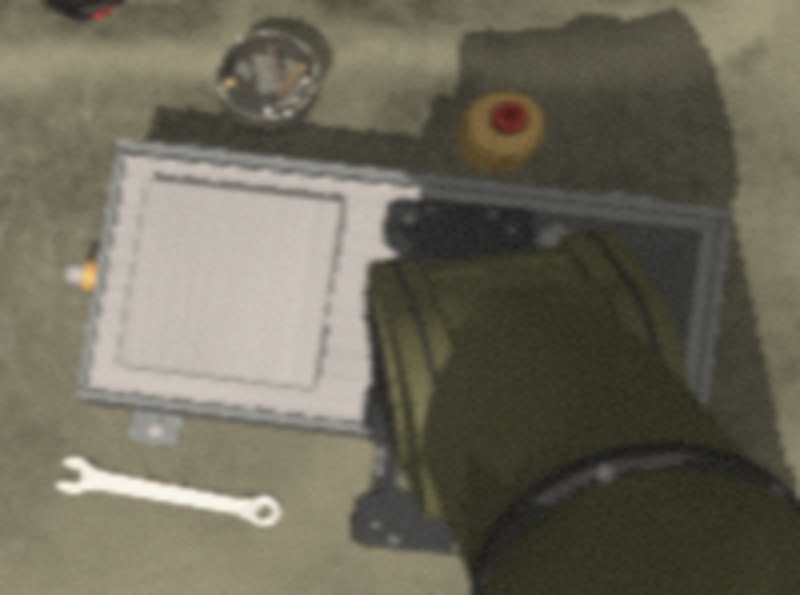

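Request:
send_rows(
  targets=[
    [0.008, 0.006, 0.015, 0],
    [0.008, 0.004, 0.012, 0],
    [0, 0, 0.003, 0],
    [0, 0, 0, 0],
    [0, 0, 0, 0],
  ],
)

```text
time_s: 8.95
position: [525.7, 115.0, 124.1]
eef_rot: [1.317, 1.126, -1.26]
force: [-0.5, -0.2, -0.7]
finger_gap: 0.6
```

Run:
```python
from h import *
plan(-43,-34,60)
for n in ['wrist','scene']:
    im=snap(n,n+'7')
    r=landmark_of(n,'disc_valve_end')
    for a in r:
        uv=(a['centre'][0]*512,a['centre'][1]*384); print(n,round(a['score'],2),np.round(uv),w2b(ray(n,uv,57)).round(1))
    s=get_state(); print('tcp px',proj(n,s['position']))
# pit front wall top edge (inner) check in wrist
    for x in (-70,70): print(n,'pit wall',x,proj(n,b2w(x,-34,82)),proj(n,b2w(x,-34,57)))
im=cv2.imread('pics/scene7.png');cv2.imwrite('pics/scene7c.png',cv2.resize(im[120:300,190:390],None,fx=4,fy=3.3,interpolation=cv2.INTER_CUBIC))
```

```text
t 8.95 box now [-37.9 -38.8 124.1] F [-0.5 -0.2 -0.7] gap 0.6250747378390688
tool axes in box: [array([ 0.041,  0.009, -0.999]), array([0.999, 0.023, 0.041]), array([ 0.024, -1.   , -0.008])]
tool shift units [ 0.0852 -0.0101 -0.0059] mm [63.9 -7.6 -4.4]
wrist 0.92 [292. 198.] [ -6.  -31.2  57. ]
tcp px [257.83048932 242.31182552]
wrist pit wall -70 [213.37130256 211.01895278] [216.83829225 200.45764211]
wrist pit wall 70 [393.82202983 212.40020987] [378.6867499  201.99410689]
scene 0.61 [278. 229.] [ -0.5 -23.9  57. ]
scene 0.38 [274. 241.] [-31.4 -65.7  57. ]
tcp px [265.6908312  208.01616139]
scene pit wall -70 [250.89498425 228.13869713] [250.88349376 238.36395062]
scene pit wall 70 [308.49459695 214.2276462 ] [307.8384142  224.07816318]
```

View pics/wrist7.png

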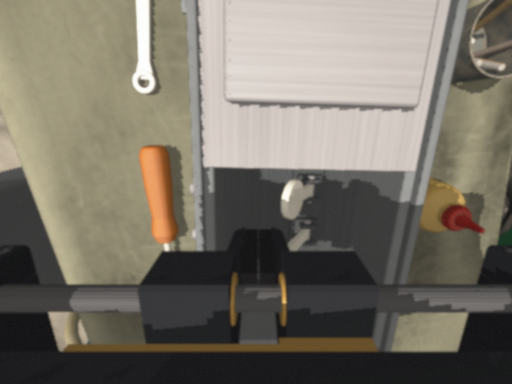

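View pics/scene7c.png

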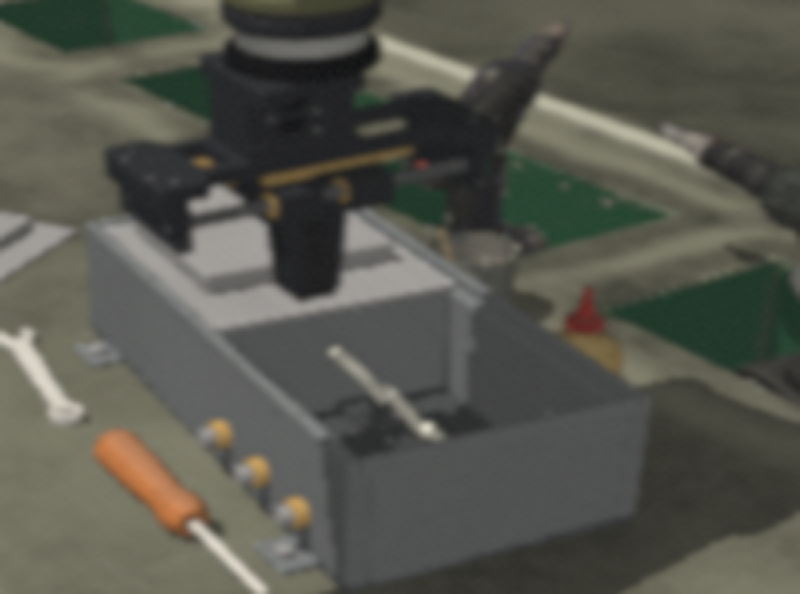

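Request:
send_rows(
  targets=[
    [0, -0.009, -0.004, 0],
    [0, -0.004, -0.002, 0],
    [0, 0, 0, 0],
  ],
)

```text
time_s: 9.4
position: [515.3, 123.4, 123.8]
eef_rot: [1.316, 1.129, -1.256]
force: [-0.2, -0.4, 0.3]
finger_gap: 0.1
```

Run:
```python
from h import *
plan(-43,-34,58)
print(w2b(ray('wrist',(281,200),70)))
```

```text
t 9.4 box now [-49.3 -31.9 123.8] F [-0.2 -0.4  0.3] gap 0.14608555190516057
tool axes in box: [array([ 0.04 ,  0.011, -0.999]), array([0.999, 0.027, 0.041]), array([ 0.027, -1.   , -0.01 ])]
tool shift units [0.088  0.0047 0.0039] mm [66.   3.5  2.9]
[-28.74188628 -22.14174179  70.        ]
```

Request:
send_rows(
  targets=[
    [0.015, 0.003, 0.002, 0],
    [0.015, 0.002, 0.001, 0],
    [0.015, 0, 0, 0],
    [0.01, 0, 0, 0],
    [0, 0, 0, 0],
    [0, 0, 0, 0],
  ],
)

```text
time_s: 9.9
position: [520.6, 121.5, 77.4]
eef_rot: [1.314, 1.131, -1.256]
force: [-0.0, 0.6, 0.3]
finger_gap: 0.7
```

Run:
```python
from h import *
plan(-43,-34,56)
snap('wrist','w8');im=snap('scene','s8')
cv2.imwrite('pics/s8c.png',cv2.resize(im[120:300,190:390],None,fx=4,fy=3.3,interpolation=cv2.INTER_CUBIC))
```

```text
t 9.9 box now [-43.8 -33.1  77.4] F [-0.   0.6  0.3] gap 0.682885913515446
tool axes in box: [array([ 0.04 ,  0.011, -0.999]), array([0.999, 0.029, 0.04 ]), array([ 0.029, -1.   , -0.009])]
tool shift units [ 0.0286 -0.0002  0.0015] mm [21.4 -0.1  1.1]
```

View pics/w8.png

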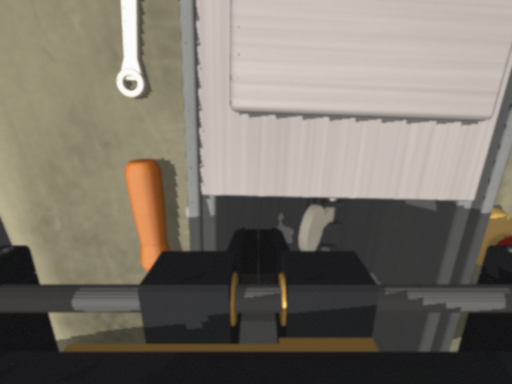

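View pics/s8c.png

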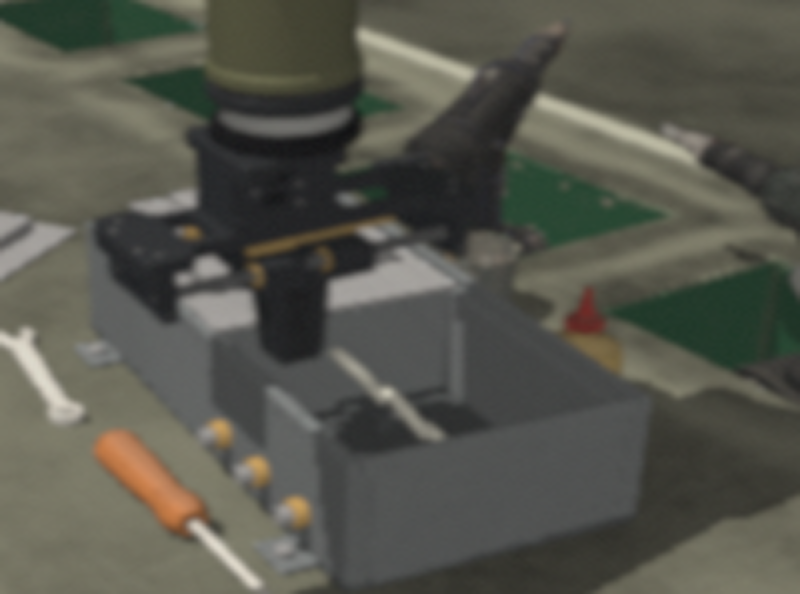

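Request:
send_rows(
  targets=[
    [0.015, 0, 0, 0],
    [0.015, 0, 0, 0],
    [0.005, 0, 0, 0],
    [0, 0, 0, 0],
  ],
)

```text
time_s: 10.33
position: [523.1, 121.9, 50.3]
eef_rot: [1.316, 1.129, -1.253]
force: [-0.7, -0.3, -0.3]
finger_gap: 0.5
```

Run:
```python
from h import *
plan(-10,-34,56)
```

```text
t 10.3333 box now [-41.3 -32.3  50.3] F [-0.7 -0.3 -0.3] gap 0.48739849536569824
tool axes in box: [array([ 0.043,  0.012, -0.999]), array([0.999, 0.028, 0.043]), array([ 0.029, -1.   , -0.011])]
tool shift units [-0.0058  0.042   0.0034] mm [-4.3 31.5  2.5]
```

Request:
send_rows(
  targets=[
    [0, 0.01, 0.001, 0],
    [0, 0.01, 0.001, 0],
    [0, 0.01, 0, 0],
    [0, 0.01, 0, 0],
    [0, 0.01, 0, 0],
    [0, 0, 0, 0],
  ],
)

```text
time_s: 10.83
position: [560.0, 115.7, 51.8]
eef_rot: [1.311, 1.135, -1.259]
force: [-0.2, -0.6, -0.8]
finger_gap: 0.4
```

Run:
```python
from h import *
plan(15,-34,52)
snap('wrist','w9');im=snap('scene','s9')
cv2.imwrite('pics/s9c.png',cv2.resize(im[120:300,190:390],None,fx=4,fy=3.3,interpolation=cv2.INTER_CUBIC))
```

```text
t 10.8333 box now [ -4.  -33.4  51.8] F [-0.2 -0.6 -0.8] gap 0.40352284473504596
tool axes in box: [array([ 0.035,  0.01 , -0.999]), array([0.999, 0.029, 0.035]), array([ 0.03 , -1.   , -0.009])]
tool shift units [0.0005 0.0253 0.0016] mm [ 0.4 19.   1.2]
```

View pics/s9c.png

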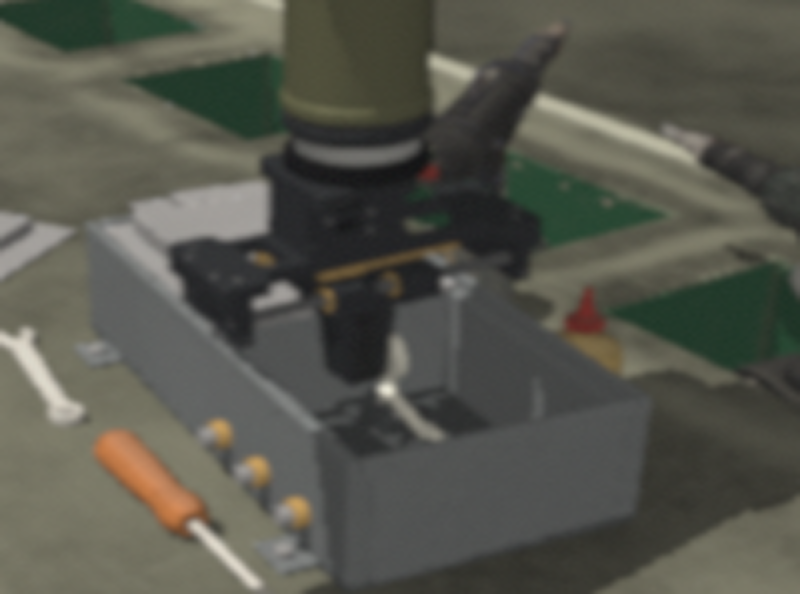

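View pics/w9.png

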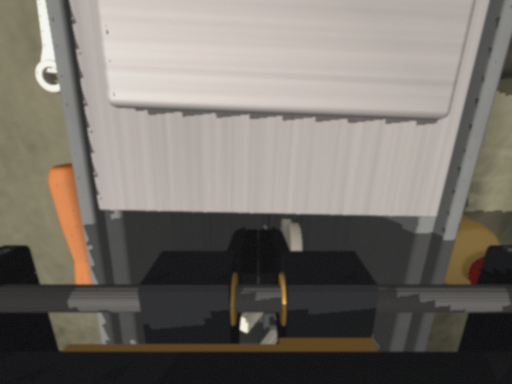

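The disc is moving over as planned, so I'll keep pushing towards the stop.

Request:
send_rows(
  targets=[
    [0, 0.01, 0, 0],
    [0, 0.01, 0, 0],
    [0, 0.008, 0, 0],
    [0, 0.006, 0, 0],
  ],
)

```text
time_s: 11.27
position: [581.0, 113.0, 51.1]
eef_rot: [1.304, 1.143, -1.267]
force: [-3.3, 1.0, -0.4]
finger_gap: 0.7
```

Run:
```python
from h import *
plan(17,-34,52)
```

```text
t 11.2667 box now [ 17.2 -33.1  51.1] F [-3.3  1.  -0.4] gap 0.69327699989986
tool axes in box: [array([ 0.024,  0.008, -1.   ]), array([0.999, 0.031, 0.024]), array([ 0.031, -0.999, -0.007])]
tool shift units [-0.0012 -0.0002  0.0012] mm [-0.9 -0.2  0.9]
```

Request:
send_rows(
  targets=[
    [0, 0.006, 0, 0],
    [0, 0.006, 0, 0],
  ],
)

```text
time_s: 11.43
position: [585.2, 112.6, 50.6]
eef_rot: [1.298, 1.152, -1.276]
force: [-17.8, 1.0, 16.0]
finger_gap: 0.3
```

Run:
```python
from h import *
plan(17,-34,52)
snap('wrist','w10');im=snap('scene','s10')
cv2.imwrite('pics/s10c.png',cv2.resize(im[120:300,190:390],None,fx=4,fy=3.3,interpolation=cv2.INTER_CUBIC))
```

```text
t 11.4333 box now [ 21.4 -33.   50.6] F [-17.8   1.   16. ] gap 0.3331222477890226
tool axes in box: [array([ 0.012,  0.007, -1.   ]), array([0.999, 0.032, 0.012]), array([ 0.032, -0.999, -0.006])]
tool shift units [-0.002  -0.0059  0.0012] mm [-1.5 -4.4  0.9]
```

View pics/s10c.png

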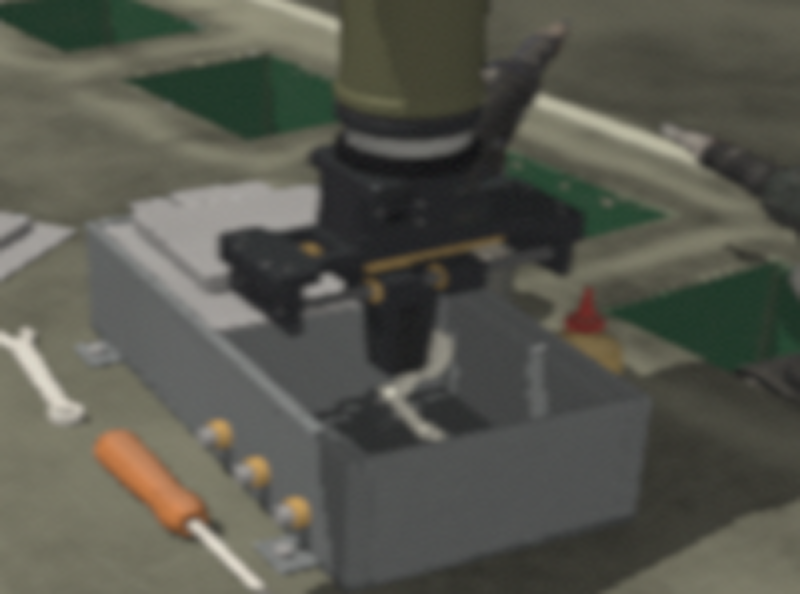

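The force jumped to 18 N along x and 16 N up, which fits the lever being at its stop. I'll hold briefly, then back off, go up and look.

Request:
send_rows(
  targets=[
    [0, 0.002, 0, 0],
    [0, 0.002, 0, 0],
    [0, 0, 0, 0],
    [0, -0.01, 0, 0],
    [0, -0.01, 0, 0],
    [0, -0.01, 0, 0],
    [-0.01, -0.005, 0, 0],
    [-0.03, 0, 0, 0],
    [-0.04, 0, 0, 0],
    [-0.04, 0, 0, 0],
    [-0.03, 0, 0, 0],
    [0, 0, 0, 0],
  ],
)

```text
time_s: 12.53
position: [559.4, 115.0, 170.4]
eef_rot: [1.301, 1.149, -1.271]
force: [0.9, -0.3, 0.0]
finger_gap: 0.4
```

Run:
```python
from h import *
plan(0,-200,180)
```

```text
t 12.5333 box now [ -4.5 -34.2 170.4] F [ 0.9 -0.3  0. ] gap 0.44436934957659535
tool axes in box: [array([ 0.017,  0.008, -1.   ]), array([0.999, 0.032, 0.017]), array([ 0.032, -0.999, -0.008])]
tool shift units [-0.0145 -0.0009  0.221 ] mm [-10.9  -0.6 165.8]
```

Request:
send_rows(
  targets=[
    [-0.01, 0, 0.03, 0],
    [-0.01, 0, 0.035, 0],
    [-0.01, 0, 0.035, 0],
    [0, 0, 0.035, 0],
    [0, 0, 0.035, 0],
    [0, 0, 0.02, 0],
    [0, 0, 0, 0],
    [0, 0, 0, 0],
  ],
)

```text
time_s: 13.2
position: [544.9, -29.2, 194.9]
eef_rot: [1.305, 1.145, -1.256]
force: [-0.5, 1.8, -0.1]
finger_gap: 0.3
```

Run:
```python
from h import *
plan(0,-200,180)
for n in ['wrist','top','scene']:
    snap(n,n+'11')
    for t in ['cover','disc_valve_end','bar_valve_a_end','push_face']:
        for a in landmark_of(n,t):
            uv=(a['centre'][0]*512,a['centre'][1]*384); print(n,t,round(a['score'],2),np.round(uv),w2b(ray(n,uv,57 if 'valve' in t else 92)).round(1))
for x in (0,1.08,1.2): print(x,proj('wrist',b2w(15+40*np.sin(x-.6),-34,24+40*np.cos(x-.6))),proj('top',b2w(15+40*np.sin(x-.6),-34,24+40*np.cos(x-.6))))
im=cv2.imread('pics/top11.png');cv2.imwrite('pics/top11c.png',cv2.resize(im[100:270,205:405],None,fx=4,fy=3.5,interpolation=cv2.INTER_CUBIC))
im=cv2.imread('pics/scene11.png');cv2.imwrite('pics/scene11c.png',cv2.resize(im[120:300,190:390],None,fx=4,fy=3.3,interpolation=cv2.INTER_CUBIC))
im=cv2.imread('pics/wrist11.png');cv2.imwrite('pics/wrist11c.png',cv2.resize(im[0:240,130:380],None,fx=3,fy=2.5,interpolation=cv2.INTER_CUBIC))
```

```text
t 13.2 box now [   1.1 -179.   194.9] F [-0.5  1.8 -0.1] gap 0.32190354933159193
tool axes in box: [array([ 0.029,  0.013, -1.   ]), array([0.999, 0.037, 0.029]), array([ 0.038, -0.999, -0.012])]
tool shift units [ 0.0194 -0.0031  0.0282] mm [14.5 -2.3 21.1]
wrist disc_valve_end 0.72 [302.  34.] [ 41.2 -27.6  57. ]
wrist bar_valve_a_end 0.59 [249. 134.] [  -6.8 -122.6   57. ]
top cover 0.86 [157. 218.] [-112.5  316.6   92. ]
top cover 0.73 [271. 182.] [ 0.6 77.4 92. ]
top cover 0.73 [180. 142.] [ 62.9 290.8  92. ]
top disc_valve_end 0.65 [320. 174.] [ 35.5 -30.8  57. ]
top disc_valve_end 0.28 [266. 182.] [ 2.8 88.4 57. ]
top bar_valve_a_end 0.54 [357. 200.] [ -11.5 -121.2   57. ]
top bar_valve_a_end 0.49 [322. 174.] [ 36.3 -35.5  57. ]
top bar_valve_a_end 0.25 [327. 139.] [120.6 -36.6  57. ]
top push_face 0.72 [175. 155.] [ 32.9 297.5  92. ]
top push_face 0.7 [166. 212.] [-95.6 298.3  92. ]
top push_face 0.58 [286. 182.] [ 3.3 43.  92. ]
scene cover 0.89 [183. 197.] [-160.  143.   92.]
scene cover 0.68 [244. 187.] [ -8.6 136.2  92. ]
scene cover 0.57 [257. 195.] [ 0.2 79.4 92. ]
scene disc_valve_end 0.7 [297. 224.] [ 48.5 -23.4  57. ]
scene push_face 0.91 [188. 194.] [-142.5  156.2   92. ]
scene push_face 0.63 [263. 201.] [-1.2 46.9 92. ]
0 [250.16777001  37.31765952] [318.97599062 193.27334919]
1.08 [293.40728399  38.85192174] [321.22663769 175.37643489]
1.2 [297.26738103  39.74126399] [321.32132158 173.75733889]
```

View pics/wrist11c.png

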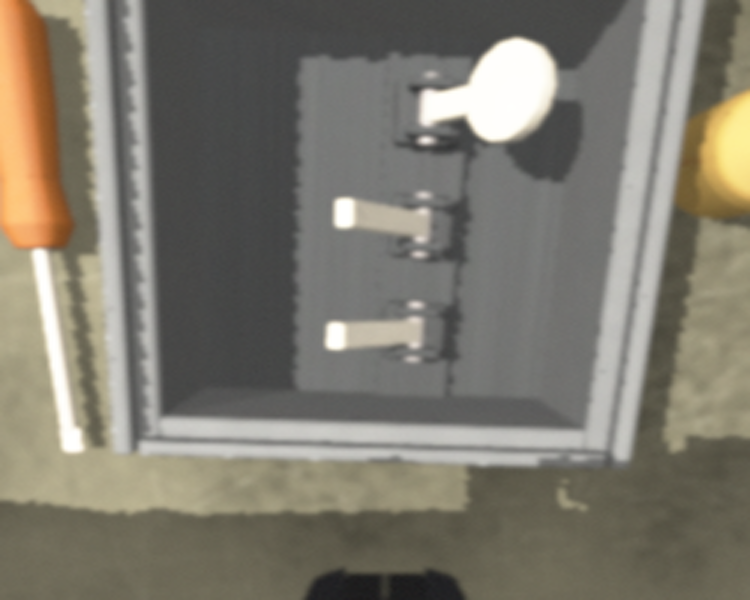

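View pics/top11c.png

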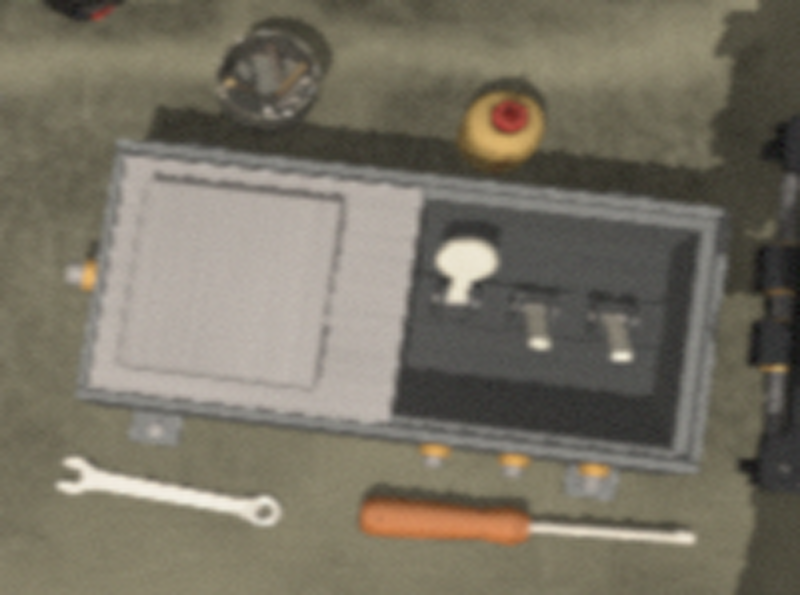

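View pics/scene11c.png

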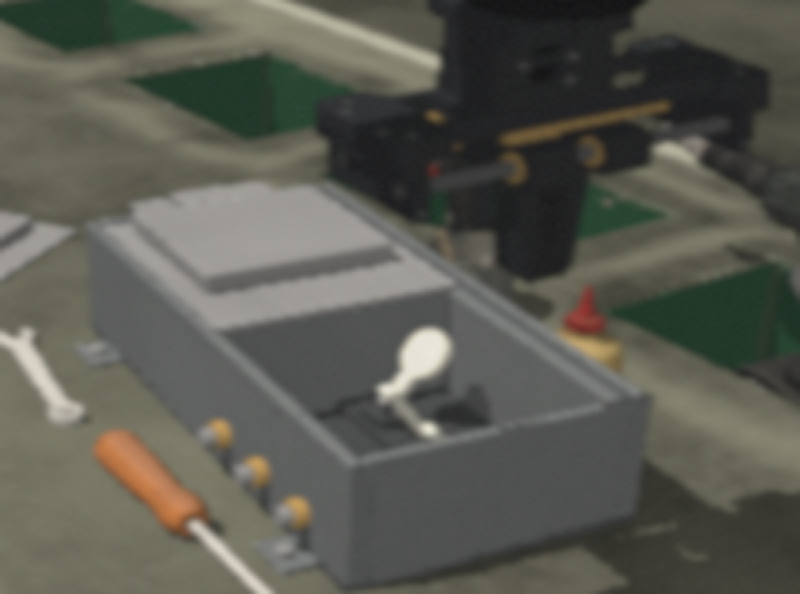

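All views show the disc lever over to the far side (disc at box x ≈ 36–41 mm, 37.6 expected when shut). The plain levers still lean to the robot, the cover is at the left stop, and the bystanders haven't moved. I'm handing in.

Request:
send_rows(
  targets=[
    [0, 0, 0, 0],
    [0, 0, 0, 0],
    [0, 0, 0, 0],
  ],
)

```text
time_s: 14.2
position: [545.1, -29.0, 194.9]
eef_rot: [1.303, 1.146, -1.255]
force: [-0.2, -0.4, 0.3]
finger_gap: -0.0
```

Run:
```python
from h import *
print(abs(get_state()['qd']).max(),get_state()['force']); print(close_job())
```

```text
0.001406851114263537 [-0.20236588 -0.42463513  0.27258134]
the job is handed in; nothing more can be done
None
```

With shut fingertips I pushed the cover to the left stop. I then pushed the disc lever, which stood in the slot at box y = -34, away from the robot until it stopped, and handed the job in at about 14 s of the 45 s.

- **Cover:** the push force rose to about 24 N at the stop. The top and scene cameras put the cover's centre at box y ≈ 77–81 mm (over 65 needed), and the images show it lying in its track.
- **Disc lever:** the force rose to about 18 N along x and 16 N upward, which fits the lever reaching its stop. The top and wrist cameras put the disc at box x ≈ 36 and 41 mm, against 37.6 mm when fully shut and 33.5 mm at the 1.08 rad limit.
- **Plain levers and bystanders:** both plain levers still lean toward the robot, and the bottle, cup, screwdriver and wrench look unmoved. I judged these by eye in the images.
- **Arm:** it was at rest at hand-in, about 195 mm above the bench, with no contact force.

**Checks that disagreed:** the scene camera put the disc at 48 mm, further over than the lever can go, so I took that as a localisation error. Earlier the wrist camera read box y several millimetres, up to about 13, more to the left than the top camera, so I relied on the top camera and the stated slot positions.

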